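# Shut the curing box drawer to its catch and start it

## Task

A finished model dome lies in the open drawer of the small white curing box. Push the drawer gently but firmly home until it snaps past its catch and stays fully shut against its stop, without slamming or ramming it; then twist the spring-return start knob on top of the box clockwise all the way to its stop and let it spring back. Leave the glue bottle, the barrel and the model dome beside the box where they stand.

Things in the scene. Friction and masses are not known exactly. Their poses are not given: they have to be found in the camera images.
- curing_box: fixed white box, 194 (x) x 160 (y) x 99 mm high. Origin: centre of its underside; x runs from drawer front to back, y left, z up. The top plate (z 85 to 99 mm) overhangs the shut drawer's face by 10 to 28 mm, front edge at x = -98 mm: to push low on the face all the way home the tool must lean back over 30 degrees from vertical (fingers forward and down, wrist towards the robot)
- drawer (a joint): how far the drawer is open, m, along the box's x axis; up to 0.09. Its home is where it meets its end stop, set differently each time, at a reading of 0 to 0.018. Stays where left, 2 N of drag, more if fast. A sprung roller resists from 17 to 4 mm before home with up to about 10 N and pushes the drawer out again if let go there; past that it pulls the drawer home and holds it with 4 N
- catch_pin (a joint): height of the 8 mm steel tell-tale pin in the slot on the right of the box's top, m: 0 down (drawer open), about 0.007 as the roller is passed, about 0.0065 when the drawer is released and sits in its catch; driven by the catch, not to be touched
- drawer_push (a point): middle of the drawer's flat front face, 32 mm above the table, the place to push; moves with the drawer; when home it is at x = -88 to -70 mm in the box's frame. The grey front is 136 mm wide, 18 to 76 mm above the table, with a 44 mm wide, 14 mm deep finger notch in its top edge; no handle
- start_knob (a joint): turn of the knob, rad: 0 at rest, grows clockwise seen from above, hard stop at 1.2; a spring (about 0.12 N m at the stop) turns it back to 0 when released
- knob_grip (a point): on the black knob's upright axis, 28.5 mm above the box's top, at x = -10, y = 30 mm in the box's frame. The knob's bar grip is 40 mm long, 12 mm thick, its top 11 mm above this point, its round foot (42 mm across) ending 14 mm below it. This point's x axis lies along the bar (at rest along the box's x axis), z up
- glue: white glue bottle with an orange cap, 30 mm across, 74 mm tall, standing loose to the right of the box; origin at the centre of its underside; leave alone
- barrel: dark model barrel, 27 mm across, 34 mm tall, standing loose to the left of the box near its front; origin at the centre of its underside; leave alone
- small_dome: plaster model dome on a square foot, 66 x 66 x 30 mm, loose to the left of the box; origin at the centre of its underside; leave alone

How it is judged (in metres and radians):
On the way, in this order (a step that is already met when the one before it is completed fails the run):
1. the drawer has been pushed in and rests in its catch (tell-tale pin up), with the knob not yet turned (value of joint catch_pin above 0.0035 m and value of joint drawer below 0.022 m and velocity of joint drawer above -0.003 m/s and value of joint start_knob below 0.2 rad), for 0.2 s.
2. the knob has been twisted to its stop, with the drawer still home (value of joint start_knob above 1.1 rad and value of joint catch_pin above 0.0035 m and value of joint drawer below 0.022 m), for 0.05 s.
At the end, for the whole second after the job is handed in: the drawer is home in its catch (the tell-tale pin is up by more than 3.5 mm and the drawer less than 22 mm open), the knob has been within 0.1 rad of its stop after that and is back within 0.1 rad of rest, released (value of joint catch_pin above 0.0035 m and value of joint drawer below 0.022 m and value of joint start_knob below 0.1 rad); the robot touches nothing.
It fails at once if the drawer is slammed (moves inward faster than 0.3 m/s) (velocity of joint drawer below -0.3 m/s).
It fails at once if the drawer is rammed (the robot presses the box with more than 40 N while its fingers are below the top plate's upper face) (contact force between any of the fingers, the arm and curing_box above 40 N and z of the grasp point in the frame of curing_box below 0.095 m).
It fails at once if a bystander is moved more than 20 mm or tipped (distance of any of glue, barrel, small_dome from where it was at the start of the episode above 0.02 m or angle between any of glue, barrel's own z axis and vertical above 0.5 rad).
It also fails if it takes over 54 s, if anything falls off the work surface, if the arm or the gripper's body presses on something with over 40 N, if the wrist force passes 120 N, or if a joint passes its speed limit or range.

## Robot

A 6-joint arm with a two-finger parallel gripper is mounted at the origin on a cart in front of the work surface, level with it; the furniture and walls round the work are solid. World frame = base frame: x ahead of the robot, y to its left, z up, the work surface at z = 0. Lengths are in m, angles in degrees, forces in N, time in s.
With the tool pointing down it reaches from about 0.4 to 0.825 m from the base axis. Payload 7 kg.
Tool frame: the origin (TCP) lies midway between the tips of the shut fingers; the grasp point (between the pads) lies 19 mm behind it; x points along the fingers, z is the direction in which the jaws open and shut, and the axes are right-handed (so a half turn about x gives the same grasp; the last joint's range is limited). The gripper opens to 88 mm and grips with 3 to 60 N. Pads are 19 mm wide; open, the fingers measure 130 mm over their backs; the gripper's body (78 mm by 193 mm) begins 47 mm behind the grasp point.
Start: joints at [-51.389, 20.546, 0.682, 0, -70.136, -16.507], TCP at [0.254, -0.625, 0.191] pointing down, gripper open.
Joint ranges: [-176.03, 176.03], [-82.01, 121.73], [-58.28, 71.71], [-173.87, 95.51], [-174.79, -0.11], [-173.66, 173.66]. Speed limits (degrees/s): [136.94, 136.94, 172.46, 180, 180, 180].

## Interface

Orientations are given as [roll, pitch, yaw] about the fixed x, y, z axes, in that order (R = Rz(yaw) Ry(pitch) Rx(roll)).
In Python, from plant import ctrl gives the robot as it stands. The module is installed in compiled form; this text tells all that it offers.
- The arm moves only by the tool servo_tool, never from a script. Its argument "deltas" is a list of rows, each a list of 3 entries, a list of its own where there are three numbers: the turn, a rotation vector about the tool's x, y, z in degrees, then the shift along the tool's x, y, z in cm, then the finger opening in cm, from 0 to 8.76. A call has 1 to 5 rows; each row is the pose to reach, as a shift and turn from the pose measured when the call began, along the tool's axes at that moment; what a row does not reach only later rows make up. A row lasts 1/10 s, in which the tool goes at most 50 mm and 8.59 degrees, less where a joint would pass 70% of its speed; a pose out of reach is approached as far as the arm can. A call with a gripper value outside its range is refused whole. The fingers move at their own pace and stop on an object; the grip force is fixed at half the most. Time passes only in rows, so rows that repeat a pose let the fingers close. It gives the time, the measured TCP pose, the force and the opening at its end, in the units of the state.
- ctrl.get_obs(): the state, without advancing time (a new reading comes with each control period).
- ctrl.snapshot(name): name is "side" or "top"; returns a dict with "image" (400x640x3 uint8, red, green, blue), "vertical_fov" (degrees; the focal length in pixels is half the picture's height over the tangent of half this angle, whatever the lens; pixels are square), "cx", "cy" (the principal point, pixels), "k1" (the pictures are not rectified: a ray, as slopes to the right and down, at radius r is drawn at 1 + k1 r^2 times it, then the intrinsics apply), "rvec" (rotation vector, rad) and "tvec" (3), from world to camera coordinates, as OpenCV has them. Camera axes: x right, y down, z forward; pixel columns grow to the right and rows downward; lengths in m; the calibration is good to about 2 mm. A picture is of the moment at which its call begins. There is no depth.
- ctrl.close_job(): hands the job in, once; it reports no verdict.
The state is a dict: "clock": time; "joint_pos": joint angles; "qvel": joint speeds; "tau": joint torques, N m; "tool_pos": TCP position; "orientation": TCP orientation; "force": force on the tool from outside, world axes, zero at the start; "moment": the same for the moment, N m; "opening": finger opening in m.
Only numpy, scipy, OpenCV 4.12 (cv2) and the standard library are available. Lean on these libraries where they do the work, as an engineer would, in place of code of your own. Each camera call takes 0.05 s, during which the arm holds its last target. There are 200 camera calls.

## Working session

There is one attempt and no reset: what is moved stays moved. The work goes in short steps, Python scripts to look and compute and a tool call to move; the robot and the scene stay as the last step left them, time stands still between calls to the robot, and variables do not carry over. Pictures are saved under pics/ and viewed, on a budget of 10 in all, crops included, one or two more only if the job needs it, and the job is handed in when it is done.

Besides the shell and the picture viewer there is one more tool, called after ">>>" by a JSON object that holds its "method" and its "body". servo_tool: Moves the arm, as the interface text tells. Its arguments: {"type":"object","properties":{"deltas":{"type":"array","items":{"type":"array"}}},"required":["deltas"]}

```bash
mkdir -p pics
cat > h.py <<'E'
import numpy as np, cv2
from scipy.spatial.transform import Rotation as R
from plant import ctrl
def cam(s):
    f=200/np.tan(np.radians(s["vertical_fov"]/2)); K=np.array([[f,0,s["cx"]],[0,f,s["cy"]],[0,0,1.]])
    return K,np.array([s["k1"],0,0,0,0.]),np.array(s["rvec"],float),np.array(s["tvec"],float)
def ray(s,px,z):
    K,d,r,t=cam(s); u=cv2.undistortPoints(np.array(px,float).reshape(-1,1,2),K,d).reshape(-1,2)
    M=R.from_rotvec(r).as_matrix(); c=-M.T@t; D=np.c_[u,np.ones(len(u))]@M
    return c+D*((z-c[2])/D[:,2])[:,None]
def proj(s,P):
    K,d,r,t=cam(s); return cv2.projectPoints(np.array(P,float).reshape(-1,1,3),r,t,K,d)[0].reshape(-1,2)
def shot(n,f):
    s=ctrl.snapshot(n); cv2.imwrite("pics/"+f,s["image"][:,:,::-1]); return s
E
python3 - <<'E'
from h import *
import pickle
for n in("top","side"):
    s=shot(n,n+"0.png"); pickle.dump(s,open(n+".pkl","wb")); K,d,r,t=cam(s); print(n,K[0,0],-R.from_rotvec(r).as_matrix().T@t,s["k1"])
print(ctrl.get_obs())
E
```

```text
top 438.27532452862084 [0.43871294 0.26088315 0.93917707] 0.006525818828445731
side 429.2630938578778 [ 0.30246372 -0.33424939  0.65540593] 0.03338663544826547
{'clock': 0.1, 'joint_pos': array([-5.13888614e+01,  2.05873721e+01,  6.39660449e-01, -1.83153510e-02,
       -7.01371907e+01, -1.65070947e+01]), 'qvel': array([-0.02314751, -0.11973951,  0.17699697,  0.04402225, -0.05447073,
       -0.07790174]), 'tau': array([-3.74968498e-03, -5.84162593e+01,  2.93749684e+01,  7.01567933e+00,
        1.00939261e-02, -7.99362624e-05]), 'tool_pos': array([ 0.25378363, -0.62493961,  0.19031899]), 'orientation': array([  5.04420763,  89.91336868, 117.14201585]), 'force': array([-0.61486448,  0.21463025,  0.28414488]), 'moment': array([ 0.00142859, -0.00307346, -0.03339444]), 'opening': 0.08778990615155677}
```

View pics/top0.png

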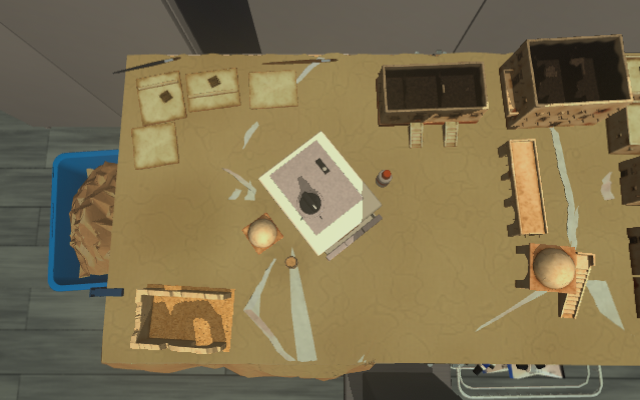

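View pics/side0.png

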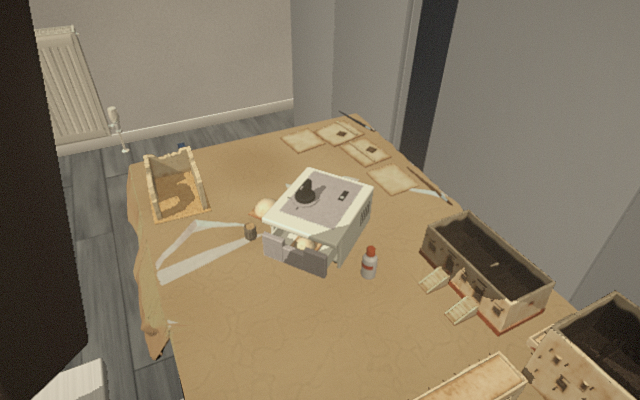

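The top view shows the box centred near (318,193), with the drawer front facing lower right at about (353,238). The knob is at (310,203), the glue at (384,178), the barrel at (291,262) and the small dome at (263,233). I'll zoom in on both views for the corners.

Run:
```python
from h import *
import pickle
a=pickle.load(open("top.pkl","rb"))["image"][120:275,240:405]; b=pickle.load(open("side.pkl","rb"))["image"][155:295,240:400]
a=cv2.resize(a,(396*1,372)); b=cv2.resize(b,(400,350)); c=np.zeros((372,800,3),np.uint8); c[:,:396]=a; c[:350,400:]=b
cv2.imwrite("pics/z.png",c[:,:,::-1])
s=pickle.load(open("top.pkl","rb")); print(ray(s,[[260,178],[321,132],[365,205],[320,255]],.099), ray(s,[[320,132]],.0))
```

```text
[[0.61930634 0.37818666 0.099     ]
 [0.71345676 0.25857462 0.099     ]
 [0.56618617 0.17325723 0.099     ]
 [0.47005791 0.26016495 0.099     ]] [[0.74583044 0.26053605 0.        ]]
```

View pics/z.png

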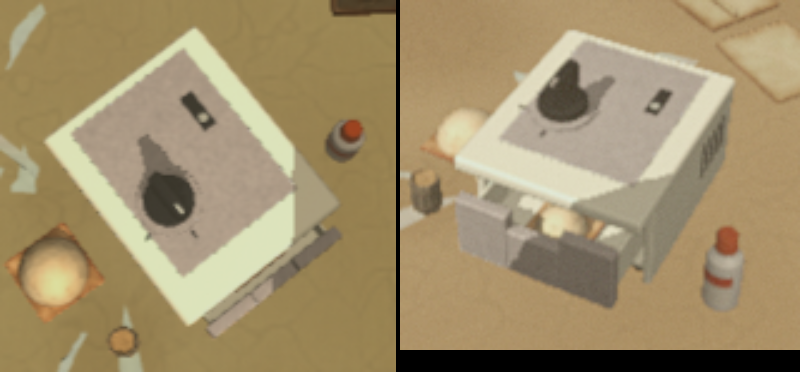

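Run:
```python
from h import *
import pickle
t=pickle.load(open("top.pkl","rb")); s=pickle.load(open("side.pkl","rb"))
def fit(P):  # order BL, BR, FR, FL  (x back, y left)
    q=np.array([[.097,.08],[.097,-.08],[-.097,-.08],[-.097,.08]]); c=P[:,:2].mean(0); d=P[:,:2]-c
    z=(d[:,0]+1j*d[:,1])@np.conj(q[:,0]+1j*q[:,1]); y=np.angle(z)
    Rm=np.array([[np.cos(y),-np.sin(y)],[np.sin(y),np.cos(y)]]); print("c",c,"yaw",np.degrees(y),"res mm",((d-q@Rm.T)*1000).round(1).tolist()); return c,Rm
P=ray(t,[[259.6,179.2],[321.3,131.7],[380.8,205],[318.8,255.4]],.099)
# determine order: FL is bottom(318.8,255.4), FR right, BR top, BL left
c1,R1=fit(P); c2,R2=fit(ray(s,[[308,167],[374,187.8],[339,240],[262.8,219.8]],.099))
f=ray(t,[[329.2,259.6],[382,220]],.076)[:,:2]; print("face",f,(f-c1)@R1)
k=ray(t,[[240+168/2.4,120+200/2.4]],.113)[:,:2]; print("knob foot",(k-c1)@R1)
f=ray(s,[[240+58/2.5,155+195/2.5],[240+216/2.5,155+252/2.5]],.076)[:,:2]; print("face side",(f-c1)@R1)
for n,p in(("glue top",[240+350/2.4,120+130/2.4]),("barrel",[240+123/2.4,120+341/2.4])):
    g=ray(t,[p],.074 if n[0]=="g" else .034)[:,:2]; print(n,g,(g-c1)@R1)
y=R1
for n,q in(("knob",[-.01,.03]),("push home-0.079",[-.079,0])): print(n,c1+R1@q)
```

```text
c [0.59163354 0.26051866] yaw 38.42629922537157 res mm [[-1.0, -4.6], [-3.3, -0.2], [0.9, 5.2], [3.4, -0.5]]
c [0.59539156 0.26017528] yaw 39.49656758308725 res mm [[0.2, -3.3], [-6.3, -5.6], [6.0, 11.6], [0.1, -2.7]]
face [[0.46212206 0.24223209]
 [0.5398112  0.13785179]] [[-0.1128256   0.0661665 ]
 [-0.11683642 -0.06389027]]
knob foot [[-0.00752727  0.03008634]]
face side [[-0.10837854  0.06753403]
 [-0.10682894 -0.06655549]]
glue top [[0.63295069 0.12763707]] [[-0.0502187  -0.12977945]]
barrel [[0.45795963 0.31874373]] [[-0.06853393  0.12869333]]
knob [0.56515424 0.27780583]
push home-0.079 [0.52974429 0.21141957]
```

```bash
cat >> h.py <<'E'
C=np.array([.592,.2605]); Y=38.3
def W(b): c,s=np.cos(np.radians(Y)),np.sin(np.radians(Y)); return np.array([C[0]+c*b[0]-s*b[1],C[1]+s*b[0]+c*b[1],b[2]])
def ori(lean,az,sgn=1):  # jaws horizontal
    l,a=np.radians([lean,az]); x=np.array([np.sin(l)*np.cos(a),np.sin(l)*np.sin(a),-np.cos(l)]); z=sgn*np.array([-np.sin(a),np.cos(a),0]); return np.c_[x,np.cross(z,x),z]
def goto(p,M,n=5):
    o=ctrl.get_obs(); M0=R.from_euler("xyz",o["orientation"],degrees=True).as_matrix(); p0=np.array(o["tool_pos"])
    v=R.from_matrix(M0.T@M).as_rotvec(degrees=True); d=M0.T@(p-p0)*100
    m=max(np.linalg.norm(v)/8.5,np.linalg.norm(d)/4.9); print("t",o["clock"],"rows needed",m.round(2),"total",v.round(1),d.round(2))
    n=int(min(5,max(1,np.ceil(m)))); f=min(1,n/m) if m else 1
    print([[ (v*f*i/n).round(1).tolist(),(d*f*i/n).round(2).tolist()] for i in range(1,n+1)])
E
python3 - <<'E'
from h import *
p=W([-.21,0,.15]); print(p, W([-.2,0,.032]))
for s in(1,-1): goto(p,ori(55,Y,s))
E
```

```text
[0.42719696 0.1303464  0.15      ] [0.43504473 0.13654419 0.032     ]
t 0.1 rows needed 15.84 total [-15.   -7.7 -54.6] [  4.12 -44.48  63.45]
[[[-0.9, -0.5, -3.4], [0.26, -2.81, 4.01]], [[-1.9, -1.0, -6.9], [0.52, -5.62, 8.01]], [[-2.8, -1.5, -10.3], [0.78, -8.43, 12.02]], [[-3.8, -1.9, -13.8], [1.04, -11.24, 16.03]], [[-4.7, -2.4, -17.2], [1.3, -14.04, 20.03]]]
t 0.1 rows needed 19.48 total [146.6 -76.3  10.7] [  4.12 -44.48  63.45]
[[[7.5, -3.9, 0.6], [0.21, -2.28, 3.26]], [[15.0, -7.8, 1.1], [0.42, -4.57, 6.51]], [[22.6, -11.7, 1.7], [0.63, -6.85, 9.77]], [[30.1, -15.7, 2.2], [0.85, -9.13, 13.03]], [[37.6, -19.6, 2.8], [1.06, -11.42, 16.28]]]
```

>>> {"method": "servo_tool", "body": {"deltas": [[[-1,-0.5,-3.4],[0,-2.8,4.0],0],[[-1.9,-1,-6.9],[0,-5.6,8],0],[[-2.8,-1.5,-10.3],[0,-8.4,12],0],[[-3.8,-1.9,-13.8],[0,-11.2,16],0],[[-4.7,-2.4,-17.2],[0,-14,20],0]]}}

```text
clock: 0.6
tool_pos: [0.3085, -0.3849, 0.1904]
orientation: [-84.1, 72.5, 32.7]
force: [0.6, -0.3, 0.5]
opening: 0.0529
```

Run:
```python
from h import *
print(ctrl.get_obs()["joint_pos"])
goto(W([-.21,0,.15]),ori(55,Y))
```

```text
[-44.23266417   4.36006824 -15.37811794 -18.53248067 -67.30045956
 -12.16130112]
t 0.6 rows needed 10.82 total [-10.2  -5.3 -37.3] [ 15.25 -30.9   40.31]
[[[-0.9, -0.5, -3.4], [1.41, -2.86, 3.72]], [[-1.9, -1.0, -6.9], [2.82, -5.71, 7.45]], [[-2.8, -1.5, -10.3], [4.23, -8.57, 11.17]], [[-3.8, -1.9, -13.8], [5.64, -11.42, 14.9]], [[-4.7, -2.4, -17.2], [7.05, -14.28, 18.62]]]
```

>>> {"method": "servo_tool", "body": {"deltas": [[[-1,-0.5,-3.4],[1.4,-2.9,3.7],0],[[-1.9,-1,-6.9],[2.8,-5.7,7.5],0],[[-2.8,-1.5,-10.3],[4.2,-8.6,11.2],0],[[-3.8,-1.9,-13.8],[5.6,-11.4,14.9],0],[[-4.7,-2.4,-17.2],[7.0,-14.3,18.6],0]]}}

```text
clock: 1.1
tool_pos: [0.3634, -0.1452, 0.1722]
orientation: [-86.8, 55.0, 35.0]
force: [1.4, 0.3, -1.2]
opening: 0.0132
```

Run:
```python
from h import *
print(ctrl.get_obs()["joint_pos"])
goto(W([-.21,0,.15]),ori(55,Y))
```

```text
[-31.51709682  -9.08932341 -30.94558069 -37.92237423 -58.88335647
  -9.20199317]
t 1.1 rows needed 5.79 total [ -5.5  -2.9 -19.9] [ 13.88 -14.87  19.77]
[[[-1.0, -0.5, -3.4], [2.4, -2.57, 3.41]], [[-1.9, -1.0, -6.9], [4.8, -5.14, 6.83]], [[-2.9, -1.5, -10.3], [7.19, -7.71, 10.24]], [[-3.8, -2.0, -13.8], [9.59, -10.28, 13.66]], [[-4.8, -2.5, -17.2], [11.99, -12.84, 17.07]]]
```

>>> {"method": "servo_tool", "body": {"deltas": [[[-1,-0.5,-3.4],[2.4,-2.6,3.4],0],[[-1.9,-1,-6.9],[4.8,-5.1,6.8],0],[[-2.9,-1.5,-10.3],[7.2,-7.7,10.2],0],[[-3.8,-2,-13.8],[9.6,-10.3,13.7],0],[[-4.8,-2.5,-17.2],[12.0,-12.8,17.1],0]]}}

```text
clock: 1.6
tool_pos: [0.4177, 0.0948, 0.1532]
orientation: [-89.7, 37.6, 37.8]
force: [0.8, 0.4, -0.2]
opening: 0.0006
```

Run:
```python
from h import *
print(ctrl.get_obs()["joint_pos"])
goto(W([-.17,0,.033]),ori(55,Y))
```

```text
[ -8.58215013 -14.29507805 -43.2727091  -64.9397029  -39.31851032
   1.13485614]
t 1.6 rows needed 2.87 total [-0.6 -0.4 -2.6] [12.82  5.31  2.23]
[[[-0.2, -0.1, -0.9], [4.27, 1.77, 0.74]], [[-0.4, -0.3, -1.7], [8.54, 3.54, 1.49]], [[-0.6, -0.4, -2.6], [12.82, 5.31, 2.23]]]
```

>>> {"method": "servo_tool", "body": {"deltas": [[[-0.2,-0.1,-0.9],[4.0,1.8,0.7],0],[[-0.4,-0.3,-1.7],[8,3.5,1.5],0],[[-0.6,-0.4,-2.6],[11,4.6,1.9],0],[[-0.6,-0.4,-2.6],[12.8,5.3,2.2],0],[[-0.6,-0.4,-2.6],[12.8,5.3,2.2],0]]}}

```text
clock: 2.1
tool_pos: [0.4594, 0.1549, 0.0319]
orientation: [-90.0, 35.0, 38.3]
force: [-0.1, 0.5, -0.2]
opening: 0.0003
```

Run:
```python
from h import *
print(ctrl.get_obs()["joint_pos"])
s=shot("side","s1.png"); t=shot("top","t1.png")
a=cv2.resize(t["image"][120:320,230:410],(450,500)); b=cv2.resize(s["image"][150:350,200:340],(350,500)); cv2.imwrite("pics/z1.png",np.hstack([a,b])[:,:,::-1])
goto(W([-.12,0,.033]),ori(55,Y))
```

```text
[-24.58579944  18.41467717 -48.38494537 -99.18802612 -47.60289338
  61.63233039]
t 2.2 rows needed 1.04 total [-0.6  0.2 -0.3] [ 3.92 -3.27 -0.03]
[[[-0.3, 0.1, -0.1], [1.96, -1.64, -0.01]], [[-0.6, 0.2, -0.3], [3.92, -3.27, -0.03]]]
```

View pics/z1.png

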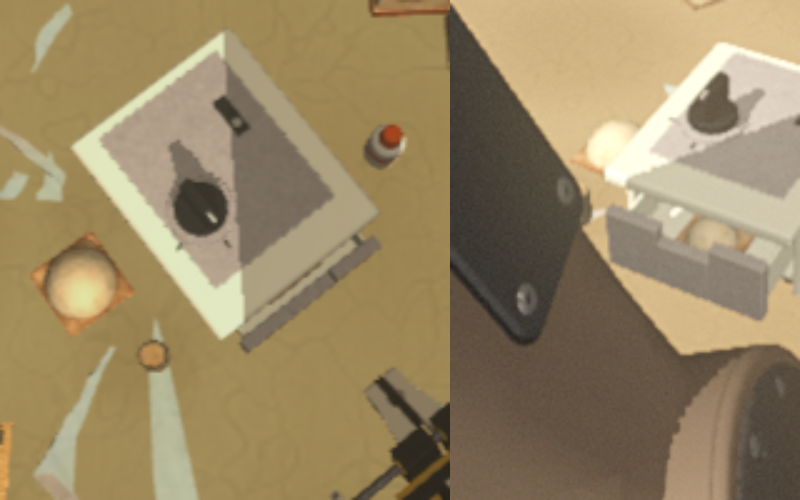

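Run:
```python
from h import *
import pickle
t=pickle.load(open("top.pkl","rb")); o=ctrl.get_obs(); p=o["tool_pos"]
f=lambda P:((proj(t,P)-[230,120])*2.5).round(0).tolist()
print(p,f(p),"face c",f(W([-.115,0,.076])),"FL,FR plate",f([W([-.097,.08,.099]),W([-.097,-.08,.099])]), "face ends",f([W([-.115,.068,.076]),W([-.115,-.068,.076])]))
```

```text
[0.45760065 0.15492466 0.02894144] [[353.0, 357.0]] face c [[316.0, 298.0]] FL,FR plate [[221.0, 342.0], [384.0, 214.0]] face ends [[248.0, 352.0], [382.0, 245.0]]
```

Run:
```python
from h import *
t=shot("top","t2.png"); o=ctrl.get_obs(); p=o["tool_pos"]; M=R.from_euler("xyz",o["orientation"],degrees=True).as_matrix()
print(p,o["orientation"],o["force"])
q=np.array([p,p-M[:,0]*.05,p+M[:,2]*.02,p-M[:,2]*.02]); u=proj(t,q); print(u.round(1))
x0,y0=320,200; c=cv2.resize(t["image"][y0:y0+110,x0:x0+140],None,fx=5,fy=5,interpolation=cv2.INTER_CUBIC)
for a in u: cv2.circle(c,tuple(((a-[x0,y0])*5).astype(int).tolist()),3,(255,0,0),-1)
cv2.imwrite("pics/z2.png",c[:,:,::-1])
```

```text
[0.45737789 0.15465737 0.03073508] [-89.42630473  35.17935994  38.51125272] [-0.49672561 -0.46128691 -0.34719349]
[[371.6 262.7]
 [386.6 279. ]
 [364.  268.8]
 [379.2 256.6]]
```

View pics/z2.png

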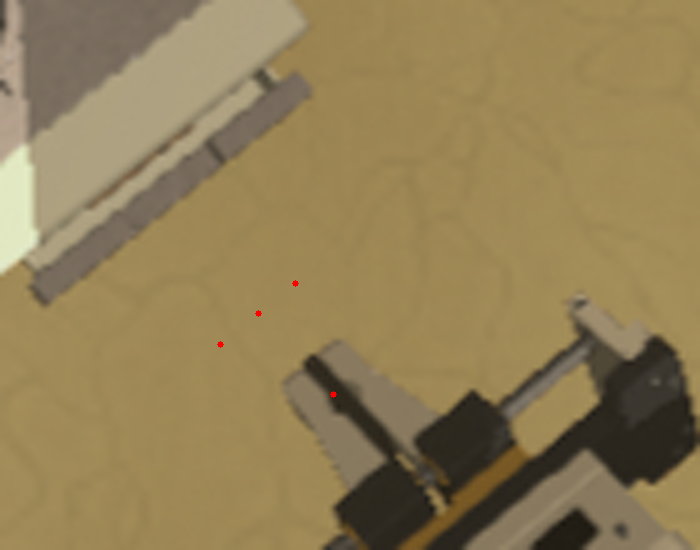

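The top view shows the fingertip at crop (315,360), but the reported TCP projects to (258,314). That is about 30 mm short along the tool axis, while the line itself agrees. I'll approach slowly and let contact settle which is right.

>>> {"method": "servo_tool", "body": {"deltas": [[[0,0,0],[0.8,-0.65,0],0],[[0,0,0],[1.6,-1.3,0],0],[[0,0,0],[2.2,-1.8,0],0],[[0,0,0],[2.8,-2.3,0],0],[[0,0,0],[3.2,-2.6,0],0]]}}

```text
clock: 2.75
tool_pos: [0.4907, 0.1809, 0.035]
orientation: [-89.6, 35.1, 38.5]
force: [-0.7, 0.6, -0.3]
opening: 0.0003
```

```bash
cat >> h.py <<'E'
def tip():
    t=ctrl.snapshot("top"); o=ctrl.get_obs(); p=o["tool_pos"]; c,s=np.cos(np.radians(Y)),np.sin(np.radians(Y)); d=p[:2]-C
    print("t",o["clock"],"box frame tcp",(c*d[0]+s*d[1]).round(4),(c*d[1]-s*d[0]).round(4),p[2].round(4),"F along",(o["force"][:2]@[c,s]).round(1),o["force"].round(1),o["joint_pos"].round(0))
    return t,o
def crop(t,x0,y0,w,h,f,name,pts):
    u=proj(t,pts); print("proj",u.round(1).tolist()); c=cv2.resize(t["image"][y0:y0+h,x0:x0+w],None,fx=f,fy=f,interpolation=cv2.INTER_CUBIC)
    for a in u: cv2.circle(c,tuple(((a-[x0,y0])*f).astype(int).tolist()),2,(255,0,0),-1)
    cv2.imwrite("pics/"+name,c[:,:,::-1])
E
python3 - <<'E'
from h import *
t,o=tip(); crop(t,310,190,130,110,5,"z3.png",[o["tool_pos"]]); goto(W([-.11,0,.033]),ori(55,Y))
E
```

```text
t 2.8 box frame tcp -0.1286 0.0002 0.0348 F along 0.9 [1.1 0.1 0.5] [ -18.   18.  -46. -102.  -44.   58.]
proj [[358.7, 246.0]]
t 2.8 rows needed 0.38 total [-0.3  0.2 -0.1] [ 1.62 -0.92 -0.02]
[[[-0.3, 0.2, -0.1], [1.62, -0.92, -0.02]]]
```

View pics/z3.png

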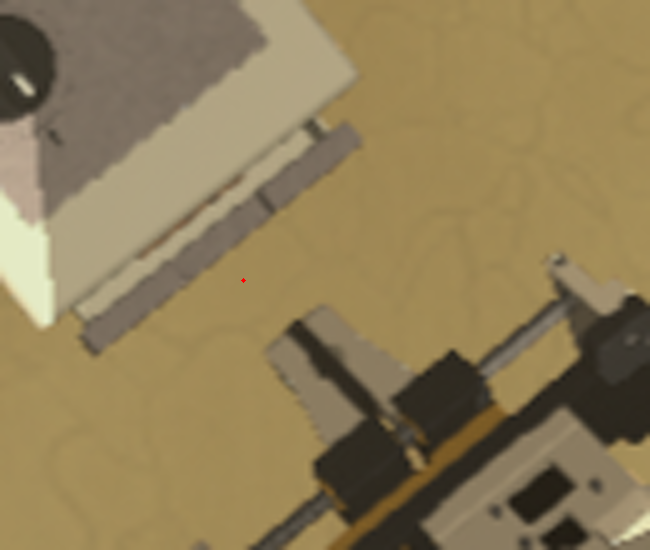

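>>> {"method": "servo_tool", "body": {"deltas": [[[0,0,0],[0.5,-0.3,0],0],[[0,0,0],[1.0,-0.7,0],0],[[0,0,0],[1.5,-1.1,0],0],[[0,0,0],[2.0,-1.5,0],0],[[0,0,0],[2.4,-1.8,0],0]]}}

```text
clock: 3.3
tool_pos: [0.515, 0.1998, 0.0357]
orientation: [-89.6, 35.1, 38.5]
force: [0.5, 0.7, -0.2]
opening: 0.0002
```

Run:
```python
from h import *
t,o=tip(); crop(t,310,190,130,110,5,"z4.png",[o["tool_pos"]]); goto(W([-.09,0,.033]),ori(55,Y))
```

```text
t 3.35 box frame tcp -0.0975 -0.0001 0.0359 F along 1.3 [1.2 0.6 0.2] [ -14.   18.  -43. -105.  -42.   56.]
proj [[349.3, 233.9]]
t 3.35 rows needed 0.16 total [-0.3  0.1 -0. ] [ 0.78 -0.19  0.01]
[[[-0.3, 0.1, -0.0], [0.78, -0.19, 0.01]]]
```

View pics/z4.png

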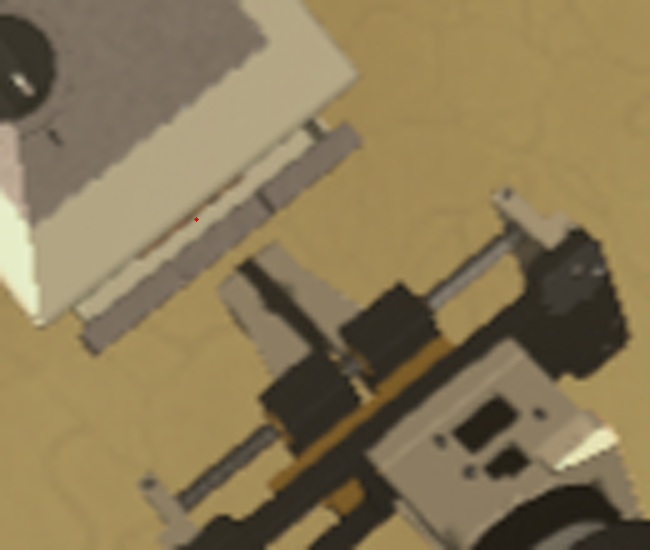

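The drawer has not moved and there is no force, although the nominal TCP is already past the face. So the real fingertip lags by about 30 mm, at crop (252,262). If that is a shorter tool, the tip is also too high, so I'll lower it by 18 mm, which is safe either way, and then advance.

>>> {"method": "servo_tool", "body": {"deltas": [[[0,0,0],[0.5,0.7,0],0],[[0,0,0],[1.0,1.45,0],0],[[0,0,0],[1.3,1.25,0],0],[[0,0,0],[1.6,1.05,0],0],[[0,0,0],[1.8,0.9,0],0]]}}

```text
clock: 3.85
tool_pos: [0.5229, 0.2059, 0.0179]
orientation: [-89.6, 35.1, 38.5]
force: [-0.8, -1.6, -2.4]
opening: 0.0005
```

Run:
```python
from h import *
t,o=tip(); crop(t,310,190,130,110,5,"z5.png",[o["tool_pos"]]); goto(W([-.06,0,.018]),ori(55,Y))
im=t["image"].astype(int)
# save for later numeric comparison
np.save("t5.npy",t["image"]); s=shot("side","s5.png")
```

```text
t 3.9 box frame tcp -0.0876 -0.0001 0.0183 F along -0.5 [-0.3 -0.5 -0.2] [ -15.   23.  -44. -109.  -44.   62.]
proj [[345.8, 230.9]]
t 3.9 rows needed 0.56 total [-0.3  0.1 -0.1] [ 2.28 -1.56  0.01]
[[[-0.3, 0.1, -0.1], [2.28, -1.56, 0.01]]]
```

>>> {"method": "servo_tool", "body": {"deltas": [[[0,0,0],[0.3,-0.2,0],0],[[0,0,0],[0.6,-0.4,0],0],[[0,0,0],[0.8,-0.6,0],0],[[0,0,0],[1.0,-0.7,0],0],[[0,0,0],[1.2,-0.85,0],0]]}}

```text
clock: 4.45
tool_pos: [0.5343, 0.2152, 0.0183]
orientation: [-89.6, 35.1, 38.5]
force: [-6.6, -8.4, 3.9]
opening: 0.0001
```

Run:
```python
from h import *
t,o=tip(); a=np.load("t5.npy"); crop(t,310,190,130,110,5,"z6.png",[o["tool_pos"]]); goto(W([-.06,0,.018]),ori(55,Y))
```

```text
t 4.5 box frame tcp -0.0731 0.0001 0.0184 F along -7.6 [-5.  -5.9  1.9] [ -13.   23.  -43. -110.  -43.   61.]
proj [[341.3, 225.5]]
t 4.5 rows needed 0.27 total [-0.3  0.1 -0.1] [ 1.09 -0.72 -0.01]
[[[-0.3, 0.1, -0.1], [1.09, -0.72, -0.01]]]
```

View pics/z6.png

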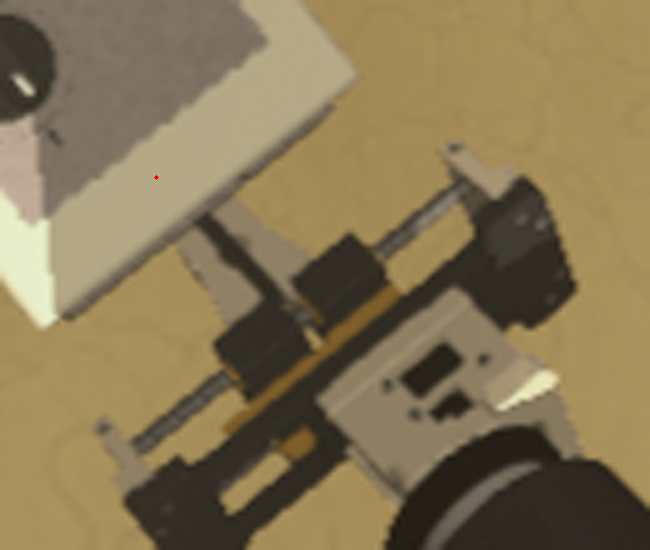

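The drawer front is now nearly under the plate edge and the contact force is 7.6 N, so the roller is engaging. I'll keep pushing gently.

>>> {"method": "servo_tool", "body": {"deltas": [[[0,0,0],[0.2,-0.1,0],0],[[0,0,0],[0.3,-0.2,0],0],[[0,0,0],[0.5,-0.35,0],0],[[0,0,0],[0.7,-0.5,0],0],[[0,0,0],[0.8,-0.6,0],0]]}}

```text
clock: 5.0
tool_pos: [0.5427, 0.2216, 0.0189]
orientation: [-89.6, 35.1, 38.5]
force: [-0.6, -0.8, -0.3]
opening: 0.0007
```

Run:
```python
from h import *
t,o=tip()
```

```text
t 5.05 box frame tcp -0.0623 -0.0 0.0192 F along -0.5 [ 0.1 -0.9  0.6] [ -12.   23.  -42. -110.  -42.   60.]
```

>>> {"method": "servo_tool", "body": {"deltas": [[[0,0,0],[0.1,-0.05,0],0],[[0,0,0],[0.2,-0.1,0],0],[[0,0,0],[0.25,-0.15,0],0],[[0,0,0],[0.3,-0.2,0],0],[[0,0,0],[0.35,-0.25,0],0]]}}

```text
clock: 5.55
tool_pos: [0.5449, 0.2238, 0.0188]
orientation: [-89.7, 35.1, 38.5]
force: [-15.3, -18.6, 15.0]
opening: 0.0006
```

Run:
```python
from h import *
t,o=tip(); crop(t,240,120,165,165,3.6,"z7.png",[o["tool_pos"]])
```

```text
t 5.6 box frame tcp -0.0598 0.0003 0.0188 F along -19.7 [-12.3 -16.3  12.2] [ -11.   23.  -42. -110.  -42.   60.]
proj [[337.3, 220.6]]
```

View pics/z7.png

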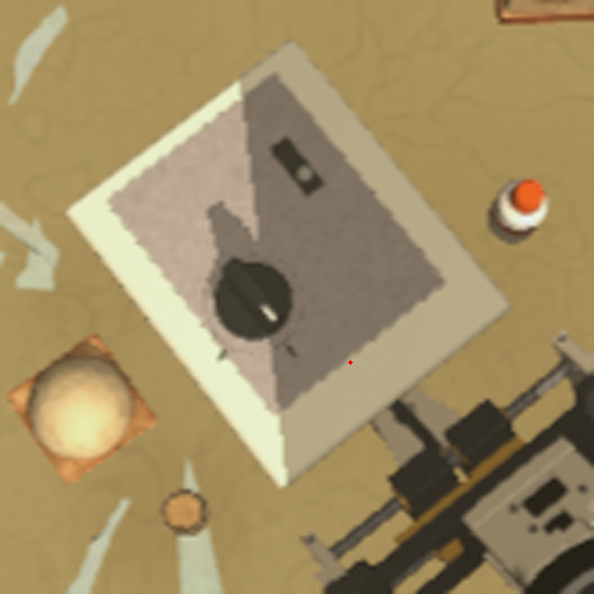

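>>> {"method": "servo_tool", "body": {"deltas": [[[0,0,0],[-0.8,0.55,0],0],[[0,0,0],[-2.4,1.7,0],0],[[0,0,0],[-4.9,3.4,0],0],[[0,0,0],[-8,3.5,0],0],[[0,0,0],[-12,2.5,0],0]]}}

```text
clock: 6.1
tool_pos: [0.4557, 0.1536, 0.0638]
orientation: [-89.2, 35.4, 38.7]
force: [-0.3, 0.0, 0.6]
opening: 0.0005
```

Run:
```python
from h import *
t,o=tip(); s=ctrl.snapshot("side")
goto(W([-.12,.03,.25]),ori(0,Y)); goto(W([-.12,.03,.25]),ori(0,Y,-1))
import pickle; pickle.dump((t,s),open("ret.pkl","wb"))
x=pickle.load(open("top.pkl","rb"))
a=cv2.resize(t["image"][120:275,240:405],(394,370)); b=cv2.resize(s["image"][155:295,240:400],(400,350)); c=np.zeros((370,800,3),np.uint8); c[:,:394]=a; c[:350,400:]=b
cv2.imwrite("pics/z8.png",c[:,:,::-1])
```

```text
t 6.15 box frame tcp -0.1743 -0.0018 0.0735 F along -2.1 [-2.3 -0.4  9.1] [-19.   7. -46. -92. -43.  43.]
t 6.2 rows needed 6.51 total [ 0.1 -0.3 55.3] [ -5.86 -17.53   3.04]
[[[0.0, -0.0, 8.5], [-0.9, -2.69, 0.47]], [[0.0, -0.1, 17.0], [-1.8, -5.39, 0.94]], [[0.0, -0.1, 25.5], [-2.7, -8.08, 1.4]], [[0.1, -0.2, 34.0], [-3.6, -10.77, 1.87]], [[0.1, -0.2, 42.5], [-4.5, -13.47, 2.34]]]
t 6.2 rows needed 21.17 total [-159.3  -83.5   -0.5] [ -5.86 -17.53   3.04]
[[[-7.5, -3.9, -0.0], [-0.28, -0.83, 0.14]], [[-15.1, -7.9, -0.0], [-0.55, -1.66, 0.29]], [[-22.6, -11.8, -0.1], [-0.83, -2.49, 0.43]], [[-30.1, -15.8, -0.1], [-1.11, -3.31, 0.58]], [[-37.6, -19.7, -0.1], [-1.38, -4.14, 0.72]]]
```

View pics/z8.png

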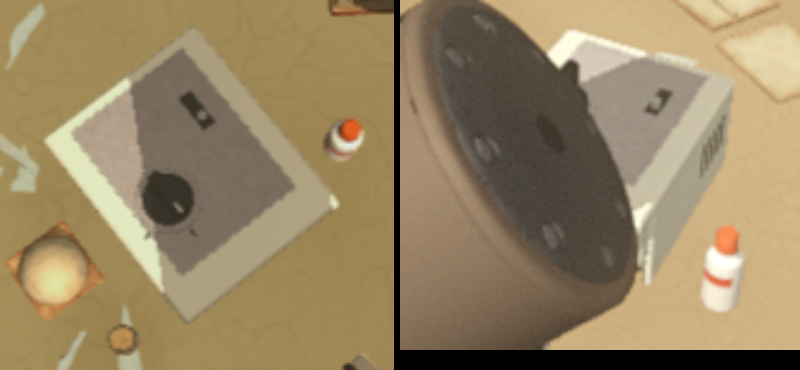

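The drawer face stays hidden under the plate in the top view, so it is holding shut. Next I'll lift, point the tool down and open the gripper.

>>> {"method": "servo_tool", "body": {"deltas": [[[0,0,5],[-1.2,-3,0.5],5],[[0,0,13],[-2.2,-6,0.9],5],[[0,0,21],[-3.1,-9,1.4],5],[[0,0,29],[-4,-12,1.9],5],[[0,0,37],[-4.5,-14,2.3],5]]}}

```text
clock: 6.7
tool_pos: [0.3354, 0.1083, 0.0019]
orientation: [-77.1, 57.2, 51.0]
force: [-2.7, -0.1, -0.5]
opening: 0.035
```

Run:
```python
from h import *
print(ctrl.get_obs()["joint_pos"].round(0))
goto(W([-.01,.03,.22]),ori(0,Y));
```

```text
[ 14.  -2. -50. -55. -24. -18.]
t 6.7 rows needed 7.34 total [-0.2  7.3 32. ] [ -3.31 -35.79   0.8 ]
[[[-0.0, 1.0, 4.4], [-0.45, -4.88, 0.11]], [[-0.1, 2.0, 8.7], [-0.9, -9.76, 0.22]], [[-0.1, 3.0, 13.1], [-1.36, -14.63, 0.33]], [[-0.1, 4.0, 17.5], [-1.81, -19.51, 0.44]], [[-0.1, 5.0, 21.8], [-2.26, -24.39, 0.55]]]
```

The wrist went near a singularity and the tool dipped, though there was no contact force. I'll raise it without turning.

>>> {"method": "servo_tool", "body": {"deltas": [[[0,0,0],[-2.5,-2,0],5],[[0,0,0],[-4.5,-5,0],5],[[0,0,0],[-6,-8,0],5],[[0,0,0],[-7,-11,0],5],[[0,0,0],[-7,-13,0],5]]}}

```text
clock: 7.2
tool_pos: [0.393, 0.1386, 0.1211]
orientation: [-76.9, 57.3, 51.2]
force: [2.0, 0.7, -0.3]
opening: 0.0497
```

Run:
```python
from h import *
print(ctrl.get_obs()["joint_pos"].round(0))
goto(W([-.01,.03,.22]),ori(0,Y));
```

```text
[ 38. -17. -51. -17. -25. -76.]
t 7.2 rows needed 4.96 total [-0.2  7.3 31.9] [  3.38 -24.03   0.72]
[[[-0.0, 1.5, 6.4], [0.68, -4.81, 0.14]], [[-0.1, 2.9, 12.7], [1.35, -9.61, 0.29]], [[-0.1, 4.4, 19.1], [2.03, -14.42, 0.43]], [[-0.1, 5.9, 25.5], [2.7, -19.23, 0.58]], [[-0.2, 7.3, 31.9], [3.38, -24.03, 0.72]]]
```

>>> {"method": "servo_tool", "body": {"deltas": [[[0,0,5],[-2.5,-1.8,0],5],[[0,1,11],[-4.5,-4,0],5],[[0,2,17],[-5.5,-7,0.1],5],[[0,4,23],[-5.6,-9.5,0.2],5],[[0,5,29],[-5,-13,0.3],5]]}}

```text
clock: 7.7
tool_pos: [0.4635, 0.1848, 0.2336]
orientation: [-50.5, 86.5, 78.1]
force: [0.3, 0.7, 1.6]
opening: 0.05
```

Run:
```python
from h import *
print(ctrl.get_obs()["joint_pos"].round(0))
goto(W([-.01,.03,.22]),ori(0,Y));
```

```text
[ 42.   1. -18.  -2. -69. -93.]
t 7.7 rows needed 2.83 total [0.4 2.2 2.7] [  2.05 -13.7    0.82]
[[[0.1, 0.7, 0.9], [0.68, -4.57, 0.27]], [[0.2, 1.5, 1.8], [1.36, -9.14, 0.55]], [[0.4, 2.2, 2.7], [2.05, -13.7, 0.82]]]
```

>>> {"method": "servo_tool", "body": {"deltas": [[[0,0.7,0.9],[0.4,-4,0.3],5],[[0,1.5,1.8],[0.9,-8,0.5],5],[[0.2,2,2.5],[1.5,-11.5,0.7],5],[[0.4,2.2,2.7],[2,-13.7,0.8],5],[[0.4,2.2,2.7],[2,-13.7,0.8],5]]}}

```text
clock: 8.2
tool_pos: [0.566, 0.279, 0.2166]
orientation: [77.6, 89.7, -154.1]
force: [-0.8, -0.8, -0.6]
opening: 0.0497
```

Run:
```python
from h import *
t,o=tip(); s=ctrl.snapshot("side"); p=o["tool_pos"]; M=R.from_euler("xyz",o["orientation"],degrees=True).as_matrix()
print(o["orientation"],proj(s,p))
P=[p,p-M[:,0]*.033]
for n,im,x0,y0 in(("t",t,250,125),("s",s,255,70)):
    crop(im,x0,y0,110,140,3.6,"k_%s.png"%n,np.array(P+[p+M[:,2]*.025,p-M[:,2]*.025]))
cv2.imwrite("pics/k.png",np.hstack([cv2.imread("pics/k_t.png"),cv2.imread("pics/k_s.png")]))
goto(W([-.01,.03,.17]),ori(0,Y))
```

```text
t 8.25 box frame tcp -0.0101 0.0304 0.2175 F along -0.8 [-0.4 -0.8 -0.9] [ 44.  16.  -3.  -0. -72. -95.]
[  73.81442556   89.69290048 -157.86662159] [[303.43603448 150.90594062]]
proj [[309.4, 194.8], [308.9, 191.1], [297.6, 204.0], [321.2, 185.7]]
proj [[303.4, 150.9], [303.3, 135.4], [291.6, 147.5], [315.5, 154.4]]
t 8.3 rows needed 0.99 total [ 0.   0.1 -0.2] [ 4.85 -0.09 -0.02]
[[[0.0, 0.1, -0.2], [4.85, -0.09, -0.02]]]
```

View pics/k.png

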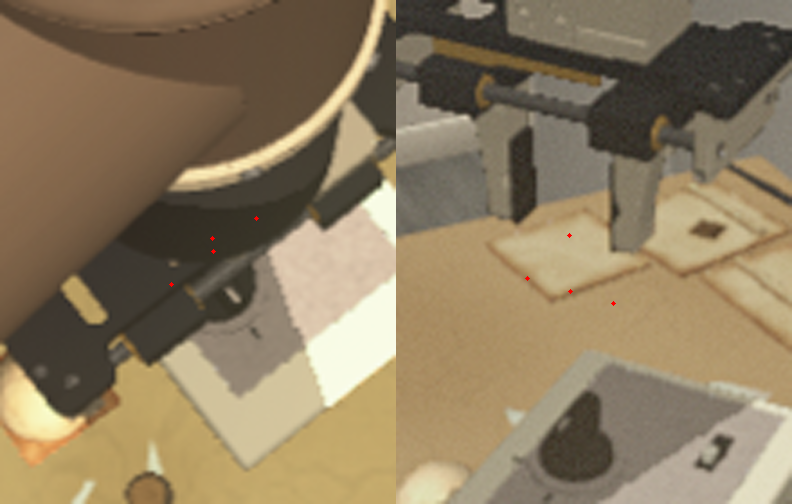

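The side view puts the finger tips midway at crop (566,236). That is exactly the point 33 mm behind the reported TCP, with xy agreeing. So the real tip is 33 mm above the reported one, and reported z of about 0.088 puts the tips at 0.121.

>>> {"method": "servo_tool", "body": {"deltas": [[[0,0,0],[3,0,0],5],[[0,0.1,-0.2],[6,-0.1,0],5],[[0,0.1,-0.2],[8.5,-0.1,0],5],[[0,0.1,-0.2],[9.5,-0.1,0],5],[[0,0.1,-0.2],[9.5,-0.1,0],5]]}}

```text
clock: 8.8
tool_pos: [0.5643, 0.2771, 0.1228]
orientation: [93.6, 89.9, -138.1]
force: [0.2, -0.6, 0.5]
opening: 0.05
```

Run:
```python
from h import *
t,o=tip(); s=ctrl.snapshot("side"); p=o["tool_pos"]; M=R.from_euler("xyz",o["orientation"],degrees=True).as_matrix()
crop(s,250,110,110,110,5,"k2.png",np.array([p-M[:,0]*.033,W([-.01,.03,.1385])]))
goto(W([-.01,.03,.088]),ori(0,Y))
```

```text
t 8.85 box frame tcp -0.0103 0.0301 0.1242 F along 0.8 [0.8 0.3 0.5] [ 44.  19. -11.   0. -60. -96.]
proj [[303.9, 177.2], [304.1, 184.8]]
t 8.9 rows needed 0.76 total [ 0.  -0.   0.1] [ 3.7   0.05 -0.01]
[[[0.0, -0.0, 0.1], [3.7, 0.05, -0.01]]]
```

View pics/k2.png

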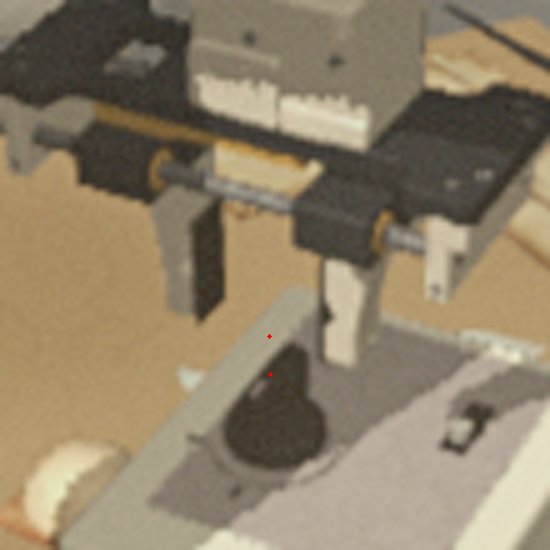

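Fingers straddle the bar, with tips at crop (200,320) and (340,365) and the bar top near (280,365). I'll descend and close.

>>> {"method": "servo_tool", "body": {"deltas": [[[0,0,0],[1.5,0,0],5],[[0,0,0],[2.8,0,0],5],[[0,0,0],[3.6,0,0],5],[[0,0,0],[3.6,0,0],0],[[0,0,0],[3.6,0,0],0]]}}

```text
clock: 9.4
tool_pos: [0.5659, 0.2781, 0.0888]
orientation: [-136.0, 89.9, -7.7]
force: [0.4, 0.3, -1.0]
opening: 0.0393
```

>>> {"method": "servo_tool", "body": {"deltas": [[[0,0,0],[0,0,0],0],[[0,0,0],[0,0,0],0],[[0,0,0],[0,0,0],0],[[0,0,0],[0,0,0],0]]}}

```text
clock: 9.8
tool_pos: [0.5658, 0.2786, 0.0892]
orientation: [-97.1, 89.9, 31.2]
force: [-0.8, 1.0, 0.8]
opening: 0.0117
```

Run:
```python
from h import *
t,o=tip(); print(o["moment"],o["opening"])
```

```text
t 9.85 box frame tcp -0.0094 0.0304 0.0892 F along -0.1 [-1.5  1.8  2.3] [ 44.  21. -13.   0. -56. -96.]
[0.75133645 0.93580708 0.03119427] 0.01176454974410579
```

The knob's bar is gripped at 11.8 mm, so I'll twist clockwise.

>>> {"method": "servo_tool", "body": {"deltas": [[[7,0,0],[0,0,0],0],[[14,0,0],[0,0,0],0],[[21,0,0],[0,0,0],0],[[28,0,0],[0,0,0],0],[[35,0,0],[0,0,0],0]]}}

```text
clock: 10.35
tool_pos: [0.5654, 0.2797, 0.0892]
orientation: [-32.4, 89.9, 60.6]
force: [-4.2, 5.2, 0.9]
opening: 0.0119
```

Run:
```python
from h import *
t,o=tip(); print(o["moment"],o["opening"]); goto(W([-.01,.03,.088]),ori(0,Y))
```

```text
t 10.4 box frame tcp -0.009 0.0315 0.0892 F along 0.3 [-3.1  4.4  0.3] [  44.   21.  -13.   -0.  -56. -131.]
[1.63185017 1.24960138 0.06647341] 0.011790720121813474
t 10.4 rows needed 4.2 total [-35.7   0.1   0.1] [ 0.12 -0.01 -0.18]
[[[-7.1, 0.0, 0.0], [0.02, -0.0, -0.04]], [[-14.3, 0.0, 0.0], [0.05, -0.0, -0.07]], [[-21.4, 0.1, 0.1], [0.07, -0.0, -0.11]], [[-28.5, 0.1, 0.1], [0.09, -0.0, -0.15]], [[-35.7, 0.1, 0.1], [0.12, -0.01, -0.18]]]
```

>>> {"method": "servo_tool", "body": {"deltas": [[[8,0,0],[0,0,0],0],[[16,0,0],[0,0,0],0],[[24,0,0],[0,0,0],0],[[31,0,0],[0,0,0],0],[[35,0,0],[0,0,0],0]]}}

```text
clock: 10.9
tool_pos: [0.5656, 0.2809, 0.0892]
orientation: [4.7, 89.8, 62.1]
force: [-0.6, 3.4, -1.5]
opening: 0.012
```

Run:
```python
from h import *
t,o=tip(); print(o["moment"],o["opening"]); goto(W([-.01,.03,.088]),ori(0,Y))
```

```text
t 10.95 box frame tcp -0.008 0.0323 0.0892 F along 2.6 [-0.4  4.7 -2.3] [  44.   21.  -13.   -0.  -56. -167.]
[1.66294438 0.15605506 0.47111568] 0.011542150752581111
t 10.95 rows needed 8.36 total [-71.    0.2   0.1] [ 0.12 -0.15 -0.26]
[[[-8.5, 0.0, 0.0], [0.01, -0.02, -0.03]], [[-17.0, 0.1, 0.0], [0.03, -0.04, -0.06]], [[-25.5, 0.1, 0.0], [0.04, -0.05, -0.09]], [[-34.0, 0.1, 0.1], [0.06, -0.07, -0.13]], [[-42.5, 0.1, 0.1], [0.07, -0.09, -0.16]]]
```

>>> {"method": "servo_tool", "body": {"deltas": [[[1.5,0,0],[0,0,0],0],[[3,0,0],[0,0,0],0],[[3,0,0],[0,0,0],0]]}}

```text
clock: 11.25
tool_pos: [0.5657, 0.281, 0.0892]
orientation: [5.4, 89.8, 59.7]
force: [-0.5, 1.8, -0.9]
opening: 0.0122
```

Run:
```python
from h import *
t,o=tip(); print(o["moment"],o["opening"]); goto(W([-.01,.03,.088]),ori(0,Y))
```

```text
t 11.3 box frame tcp -0.008 0.0324 0.0892 F along 0.8 [-0.7  2.2 -0.5] [  44.   21.  -13.   -0.  -56. -170.]
[0.58261072 0.21093169 0.70164364] 0.012261837197018203
t 11.3 rows needed 8.7 total [-74.    0.2   0.1] [ 0.11 -0.18 -0.26]
[[[-8.5, 0.0, 0.0], [0.01, -0.02, -0.03]], [[-17.0, 0.1, 0.0], [0.03, -0.04, -0.06]], [[-25.5, 0.1, 0.0], [0.04, -0.06, -0.09]], [[-34.0, 0.1, 0.1], [0.05, -0.08, -0.12]], [[-42.5, 0.1, 0.1], [0.07, -0.1, -0.15]]]
```

The moment rises to 0.70 N m at 74°, so the knob is hard on its stop. Next I'll release it, wait and lift.

>>> {"method": "servo_tool", "body": {"deltas": [[[0,0,0],[0,0,0],8],[[0,0,0],[0,0,0],8],[[0,0,0],[0,0,0],8],[[0,0,0],[0,0,0],8],[[0,0,0],[0,0,0],8]]}}

```text
clock: 11.8
tool_pos: [0.5656, 0.2811, 0.0892]
orientation: [9.1, 89.7, 63.5]
force: [-0.4, 0.4, 0.8]
opening: 0.0465
```

>>> {"method": "servo_tool", "body": {"deltas": [[[0,0,0],[0,0,0],8],[[0,0,0],[0,0,0],8],[[0,0,0],[-2,0,0],8],[[0,0,0],[-5,0,0],8],[[0,0,0],[-9,0,0],8]]}}

```text
clock: 12.3
tool_pos: [0.5643, 0.2802, 0.1784]
orientation: [61.8, 89.9, 116.1]
force: [0.9, 0.6, -0.6]
opening: 0.0793
```

>>> {"method": "servo_tool", "body": {"deltas": [[[-5,0,0],[-3,0,0],8],[[-8,0,0],[-6,2,0],8],[[-8,0,0],[-8,6,0],8],[[-8,0,0],[-8,10,0],8],[[-8,0,0],[-8,10,0],8]]}}

```text
clock: 12.8
tool_pos: [0.4807, 0.3407, 0.2601]
orientation: [27.1, 89.7, 89.6]
force: [0.8, -0.1, 0.8]
opening: 0.08
```

Run:
```python
from h import *
t,o=tip(); s=ctrl.snapshot("side")
a=cv2.resize(t["image"][110:280,235:415],(396,374)); b=cv2.resize(s["image"][140:300,240:400],(374,374)); cv2.imwrite("pics/f.png",np.hstack([a,b])[:,:,::-1])
```

```text
t 12.85 box frame tcp -0.0374 0.1305 0.2595 F along -0.8 [ 0.1 -1.4 -0.4] [  54.   10.   -4.   -0.  -75. -172.]
```

View pics/f.png

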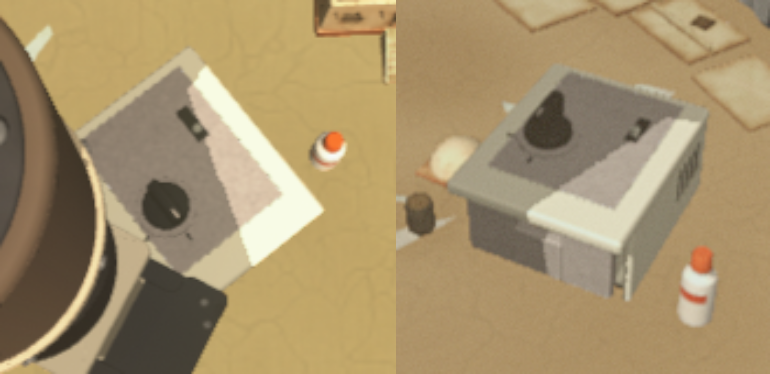

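The drawer face is flush under the plate, the knob is back at rest with its white mark pointing to the front as before, and the barrel, dome and glue are in place. I'll hand in now.

```bash
python3 -c "
from plant import ctrl
print(ctrl.close_job())"
```

```text
the job is handed in; nothing more can be done
None
```

The drawer is shut and the start knob was twisted to its stop and released; I handed the job in at about 12.9 s of robot time.

- **Drawer:** I pushed it home with the tool leaned back 55° from vertical. The last force readings were about 8 N at the roller, near zero as it snapped past, then about 20 N along the push against the stop. After I backed off, it stayed shut.
- **Knob:** I gripped the bar and turned it about 74° clockwise at the wrist. The moment rose from 0.47 to 0.70 N m over the last 3°, well above the 0.12 N m spring, so it was on its stop. Then I opened the gripper and lifted clear.
- **Last picture:** the drawer is flush under the top plate, the knob is back at rest, and the glue, barrel and dome stand where they were. The arm was clear of everything. I judged the tell-tale pin only indirectly, from the force pattern and the drawer staying shut.
- **Disagreements:**
  - **Fingertips:** the pictures showed the real fingertips about 33 mm short of the reported TCP along the tool axis. I corrected for that.
  - **Tool dip:** after the push, the tool dipped near a wrist singularity to a reported 2 mm above the table. No contact force showed.
- **Pictures:** I viewed 12 pictures, two over the budget.

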